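# Roll-test two rollers and reject the worn one

## Task

One of the two steel rollers lying at the low end of the sloping steel test plate has worn a narrow flat on its underside, hard to see from above. Try each in turn: lay it crosswise near the plate's high end, in line with where it lay and the same way up, and let go; a sound one rolls freely down to the lip, the worn one stays where it is laid. Leave the sound roller lying on the plate at the low lip and put the worn one in the grey reject tray.

Things in the scene. Friction and masses are not known exactly. Their poses are not given: they have to be found in the camera images.
- roller_a: one of two steel rollers: plain cylinder, 36 mm diameter, 48 mm long, bevelled rims, a dark 14 mm bore disc at each end, about 0.3 kg. Origin at the middle of its axis; its y axis runs along the roller. It starts crosswise on the plate at the low lip, at plate y about +36 or -36 mm. Whether this is the sound or the worn one must be found by rolling.
- roller_b: the other steel roller, beside the first, same size, look, origin and axes. One of the two (it is not said which) has a flat 16 mm wide, 2 mm deep, along its whole length; it starts flat down, its axis 16 mm instead of 18 mm above the plate. Let go with the flat down it stays on the plate; the sound one rolls off at once, 0.13 m in about 1 s.
- roll_plate: fixed steel test plate, 200 (x) by 140 mm (y). Origin on the worktop under its centre. The smooth top falls towards -x (towards the robot) by 0.06 rad: its height is 24 mm + 0.06 x. A lip across the low end (inner face at x = -100 mm) stands 7 mm above the top; a roller against it has its axis at x = -85 mm. Side strips 4 mm high at y = +-70 mm. Lay rollers, axis along the plate's y, at x = +60 mm, keeping their y.
- reject_tray: fixed grey open tray on a wooden block: 90 mm (x) by 106 mm (y) outside, 4 mm walls; inner floor 24 mm and rim 36 mm above the worktop. Origin at the centre of the underside of the block.
- piston: big fixed grey piston standing on the worktop between the plate and the tray: 264 mm diameter, 322 mm high; origin on its axis at its foot. An obstacle: carry the rollers over it (or in front of it).
- ring_carrier: fixed grey ring with studs standing inside, right of the piston: 264 mm diameter, 113 mm high (studs a little more); origin on its axis at its foot. An obstacle.

How it is judged:
By the outcome, as a careful person would: the job done as asked, in the order asked, and still so for the second after the job is handed in, with the robot touching nothing.
It also fails if it takes over 72 s, if anything falls off the work surface, if the arm or the gripper's body presses on something with over 40 N, if the wrist force passes 120 N, or if a joint passes its speed limit or range.

## Robot

A 7-joint arm with a two-finger parallel gripper is mounted at the origin on a cart in front of the work surface, level with it; the furniture and walls round the work are solid. World frame = base frame: x ahead of the robot, y to its left, z up, the work surface at z = 0. Lengths are in m, angles in rad, forces in N, time in s.
With the tool pointing down it reaches from about 0.425 to 0.875 m from the base axis. Payload 4.7 kg.
Tool frame: the origin (TCP) lies between the finger pads; the fingertips stand 14 mm ahead of it and the grasp point (between the pads) lies 5 mm behind it; z points along the fingers, y is the line along which they close (so a half turn about z gives the same grasp; the last joint's range is limited). The gripper opens to 87 mm and grips with 3 to 60 N. Pads are 19 mm wide; open, the fingers measure 117 mm over their backs; the gripper's body (75 mm by 190 mm) begins 51 mm behind the grasp point.
Start: joints at [1.251, 0.321, -0.07, 1.45, 0.023, 1.371, -0.057], TCP at [0.213, -0.614, 0.237] pointing down, gripper open.
Joint ranges: [-2.86, 2.86], [-0.3, 2.09], [-1.38, 1.24], [0.06, 2.45], [-1.56, 4.7], [0.09, 2.05], [-2.69, 2.69]. Speed limits (rad/s): [2.57, 2.57, 3.14, 3.14, 3.14, 3.14, 3.14].

## Interface

Orientations are given as a rotation vector (axis times angle).
In Python, from bench import ctrl gives the robot as it stands.
- The arm moves only by the tool step_arm, never from a script. Its argument "commands" is a list of rows, each an object with "travel": the shift along the tool's x, y, z in m, a list of three; "turn": the turn, a rotation vector about the tool's x, y, z in degrees, a list of three. A call has 1 to 5 rows; each row is the pose to reach, as a shift and turn from the pose commanded when the call began, along the tool's axes at that moment; what a row does not reach only later rows make up. A row lasts 1/10 s, in which the tool goes at most 50 mm and 8.59 degrees, less where a joint would pass 70% of its speed; a pose out of reach is approached as far as the arm can. A call with a gripper value outside its range is refused whole. "gripper" is the opening, from 0 (shut) to 1 (fully open), set as the call begins (left out, the last holds). The fingers move at their own pace and stop on an object; "force" is the grip in N (left out, the last holds). Time passes only in rows, so rows that repeat a pose let the fingers close. It gives the time, the measured TCP pose, the force, the opening and the grip force at its end, in the units of the state.
- ctrl.get_state(): the state, without advancing time (a new reading comes with each control period).
- ctrl.get_image(name): name is "side" or "top"; returns the picture (400x640x3 uint8, red, green, blue); there is no depth.
- ctrl.camera_model(name): a dict with "fx", "fy", "cx", "cy" (pixels), "R" (3x3) and "t" (3): a world point X has camera coordinates R X + t. Camera axes: x right, y down, z forward; pixel columns grow to the right and rows downward; lengths in m; the calibration is good to about 2 mm. A picture is of the moment at which its call begins. camera_model takes no time and is no camera call.
- ctrl.close_job(): hands the job in; it is judged then, once.
The state is a dict: "time": time; "joint_positions": joint angles; "qd": joint speeds; "joint_torque": joint torques, N m; "position": TCP position; "tool_rot": TCP orientation; "ft_force": force on the tool from outside, world axes, zero at the start; "torque": the same for the moment, N m; "grip_width": opening from 0.0 (shut) to 1.0 (fully open); "grip_force": force on a finger pad.
Only numpy, scipy, OpenCV 4.12 (cv2) and the standard library are available. Lean on these libraries where they do the work, as an engineer would, in place of code of your own. Each camera call takes 0.05 s, during which the arm holds its last target. There are 200 camera calls.

## Working session

There is one attempt and no reset: what is moved stays moved. The work goes in short steps, Python scripts to look and compute and a tool call to move; the robot and the scene stay as the last step left them, time stands still between calls to the robot, and variables do not carry over. Pictures are saved under pics/ and viewed, at most 10 in all, crops included, and the job is handed in when it is done.

Besides the shell and the picture viewer there is one more tool, called after "Emit:" as name([rows], argument=value, ...), one row to a line, values as JSON. step_arm: Moves the arm, as the interface text tells. Its arguments: {"type":"object","properties":{"commands":{"type":"array"},"gripper":{"type":"number"},"force":{"type":"number"}},"required":["commands"]}

```bash
ls; mkdir -p pics; python3 - <<'E'
from bench import ctrl
import cv2
for n in("top","side"):
    cv2.imwrite(f"pics/{n}0.png",ctrl.get_image(n)[:,:,::-1])
    m=ctrl.camera_model(n);print(n,m)
print(ctrl.get_state())
E
```

```text
pics
top {'fx': 397.9320119454256, 'fy': 397.9320119454256, 'cx': 310.2214288959275, 'cy': 196.64377325246795, 'R': array([[ 0.00853288, -0.99992932,  0.00827942],
       [-0.98729974, -0.00973806, -0.15856984],
       [ 0.15863926, -0.00682121, -0.98731305]]), 't': array([0.04128746, 0.48888191, 0.99375664])}
side {'fx': 433.66374094615304, 'fy': 433.66374094615304, 'cx': 312.1884173983578, 'cy': 197.21282982565182, 'R': array([[ 0.95510401, -0.29624846, -0.0036296 ],
       [-0.16148219, -0.51026864, -0.84471854],
       [ 0.2483945 ,  0.80738019, -0.53519847]]), 't': array([-0.47942297,  0.15643438,  1.19904638])}
{'time': 0.1, 'joint_positions': array([ 1.25110217,  0.32175624, -0.07010203,  1.45154413,  0.02261958,
        1.37079776, -0.05685703]), 'qd': array([ 1.47775054e-03, -2.36924196e-03,  1.36052028e-03, -5.69893365e-03,
        1.68841725e-03,  8.09733239e-05, -5.50340946e-04]), 'joint_torque': array([ 2.19328622e-04, -4.92570484e+01, -4.05463949e-01, -3.13399386e+01,
       -6.41029654e-02,  3.94587731e-02,  4.10785799e-05]), 'position': array([ 0.21276565, -0.61369647,  0.23557068]), 'tool_rot': array([-3.09626615e+00, -5.21754691e-01,  6.11896731e-04]), 'ft_force': array([-1.55870671,  0.45742289, -0.26037648]), 'torque': array([-0.04179325, -0.00412172,  0.09193461]), 'grip_force': 0.0, 'grip_width': 0.9961217245846268}
```

View pics/top0.png

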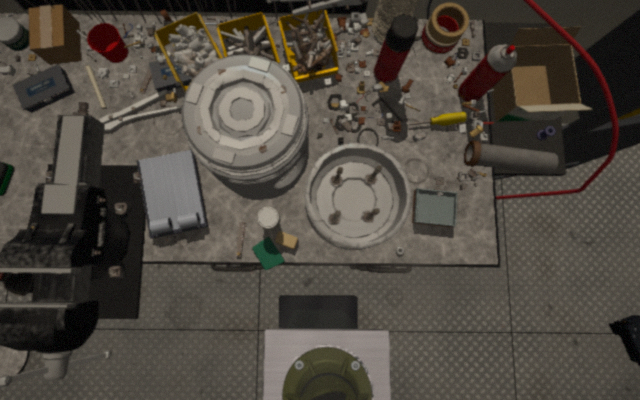

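View pics/side0.png

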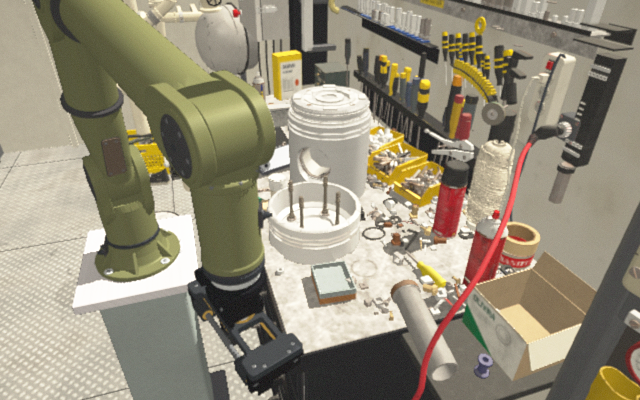

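The top view shows the plate at about (170,193), with the two rollers at its low end near (160,227) and (188,221). The piston is at (245,120), the ring at (357,195) and the tray at (435,208). The side view shows the tray at (333,280), but the plate is hidden behind the piston and ring. I'll zoom in on the top view next.

```bash
python3 - <<'E'
import cv2,numpy as np
im=cv2.imread("pics/top0.png")
a=cv2.resize(im[140:245,125:220],None,fx=5,fy=5,interpolation=cv2.INTER_CUBIC)
b=cv2.resize(im[175:245,400:470],None,fx=4,fy=4,interpolation=cv2.INTER_CUBIC)
o=np.zeros((525,760,3),np.uint8);o[:,:475]=a;o[:280,478:758]=b
for k in range(0,95,10):cv2.putText(o,str(125+k),(k*5,10),0,.3,(0,255,255));
for k in range(0,105,10):cv2.putText(o,str(140+k),(0,k*5+4),0,.3,(0,255,255))
cv2.imwrite("pics/crop0.png",cv2.convertScaleAbs(o,alpha=1.4))
E
```

```text
(no output)
```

View pics/crop0.png

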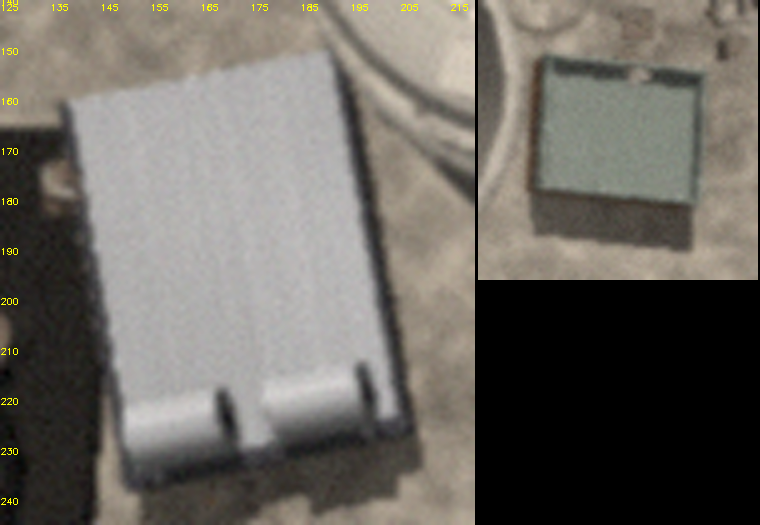

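The crop shows the plate corners at (138,160), (191,150.4), (207.4,226) and (151,237.6). The rollers' visible centres are near (159,226) and (187.5,220). The tray rim corners are at (416,189), (456,193), (453.5,225.5) and (414,222).

```bash
cat > h.py <<'E'
import numpy as np
from bench import ctrl
from scipy.optimize import least_squares
from scipy.spatial.transform import Rotation as Ro
M=ctrl.camera_model("top")
def proj(P,M=M):
    c=np.atleast_2d(P)@M["R"].T+M["t"]; return c[:,:2]/c[:,2:]*[M["fx"],M["fy"]]+[M["cx"],M["cy"]]
def back(uv,z):
    d=np.linalg.solve(M["R"],np.array([(uv[0]-M["cx"])/M["fx"],(uv[1]-M["cy"])/M["fy"],1])); o=-M["R"].T@M["t"]
    return o+d*(z-o[2])/d[2]
def pose(p,L):
    c,s=np.cos(p[2]),np.sin(p[2]); L=np.array(L,float)
    return np.c_[p[0]+c*L[:,0]-s*L[:,1],p[1]+s*L[:,0]+c*L[:,1],L[:,2]]
def fit(L,uv,p0):
    r=least_squares(lambda p:(proj(pose(p,L))-uv).ravel(),p0); return r.x,r.fun.reshape(-1,2).round(1).tolist()
E
python3 - <<'E'
from h import *
L=[[.1,.072,.032],[.1,-.072,.032],[-.103,-.072,.024],[-.103,.072,.024]]
p,r=fit(L,np.array([[138,160],[191,150.4],[207.4,226],[151,237.6]]),[.49,.4,.2]);print("plate",p,r)
T=[[.045,.053,.036],[.045,-.053,.036],[-.045,-.053,.036],[-.045,.053,.036]]
uv=(np.array([[543,55],[703,73],[692,203],[533,190]])-[478,0])/4+[400,175]
q,r=fit(T,uv,[.455,-.28,0]);print("tray",q,r)
for nm,y in(("L",.036),("R",-.036)):
    for x,z in((-.085,.037),(.06,.0456)):
        P=pose(p,[[x,y,z]]);print(nm,x,P,proj(P).round(1),"reach",np.hypot(*P[0,:2]))
print("ends R",proj(pose(p,[[-.085,-.012,.037],[-.085,-.060,.037]])),"ends L",proj(pose(p,[[-.085,.06,.037],[-.085,.012,.037]])))
print("piston",back((244,110),.322),"ring",back((357,195),.113))
s=ctrl.get_state();print(s["position"],Ro.from_rotvec(s["tool_rot"]).as_matrix().round(3))
E
```

```text
plate [0.49755223 0.40843586 0.22636607] [[0.1, 1.6], [1.0, -0.1], [-1.2, -0.9], [0.1, -0.5]]
tray [ 0.46374823 -0.27843269 -0.10134447] [[-0.5, -0.5], [-0.1, -0.6], [0.9, 1.1], [-0.3, -0.1]]
L -0.085 [[0.40664095 0.42444023 0.037     ]] [[162.1 226.9]] reach 0.5877979047969378
L 0.06 [[0.54794177 0.45698371 0.0456    ]] [[152.  172.1]] reach 0.7134944300673355
R -0.085 [[0.42280047 0.35427707 0.037     ]] [[189.9 220.8]] reach 0.5516089932460957
R 0.06 [[0.56410129 0.38682055 0.0456    ]] [[179.5 166.3]] reach 0.6839886009893827
ends R [[180.62051137 222.84768715]
 [199.10875276 218.83519127]] ends L [[152.7500027  228.89641287]
 [171.3488163  224.85991955]]
piston [0.61189024 0.17760883 0.322     ] ring [ 0.4816895  -0.06641275  0.113     ]
[ 0.21276565 -0.61369647  0.23557068] [[ 0.945  0.328 -0.001]
 [ 0.328 -0.945  0.002]
 [-0.    -0.002 -1.   ]]
```

```bash
python3 - <<'E'
from h import *
import cv2
L=[[.1,.072,.032],[.1,-.072,.032],[-.103,-.072,.024],[-.103,.072,.024]]
uv=np.array([[66,102],[322,58],[397,424],[128,480]])/5+[125,140]
p,r=fit(L,uv,[.49,.4,.2]);print("plate",p,r)
im=cv2.imread("pics/top0.png")
S=8;x0,y0=125,140
o=cv2.resize(im[y0+55:y0+105,x0+15:x0+90],None,fx=S,fy=S,interpolation=cv2.INTER_CUBIC)
def draw(P,c,close=True):
    q=((proj(P)-[x0+15,y0+55]+.5)*S*16).astype(np.int32); cv2.polylines(o,[q],close,c,1,cv2.LINE_AA,4)
for y in(.036,-.036):
    a=np.linspace(0,2*np.pi,40)
    for e in(-.024,.024): draw(pose(p,np.c_[-.085+.018*np.cos(a),0*a+y+e,.037+.018*np.sin(a)]),(0,0,255))
draw(pose(p,L),(0,255,0))
draw(pose(p,np.array(L)*[1,1,0]),(255,0,0))
cv2.imwrite("pics/crop1.png",cv2.convertScaleAbs(o,alpha=1.3))
E
```

```text
plate [0.4984368  0.41161204 0.22070975] [[-1.1, 0.7], [1.7, -1.6], [0.4, 0.2], [-0.9, 0.6]]
```

View pics/crop1.png

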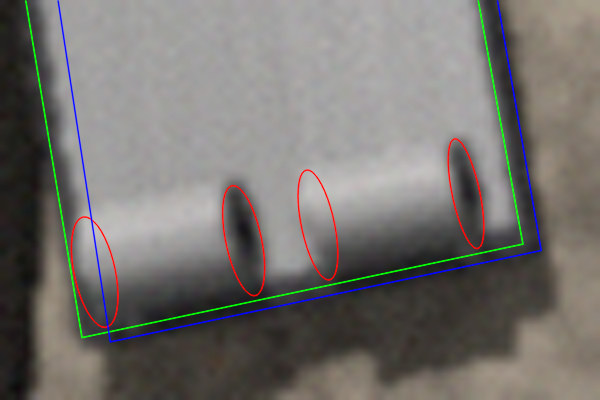

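The overlay fits: the bore discs at about (243,225) and (466,185) in the crop lie on the predicted end ellipses, which suggests a shift of about +2 mm along plate x. First I'll lift and turn the tool so that it closes along plate x. That keeps the gripper body clear of the piston.

Emit:
step_arm([
  {"travel":[0,0,-0.04],"turn":[0,0,-8.4]},
  {"travel":[0,0,-0.09],"turn":[0,0,-16.8]},
  {"travel":[0,0,-0.14],"turn":[0,0,-25.2]},
  {"travel":[0,0,-0.19],"turn":[0,0,-33.5]},
  {"travel":[0,0,-0.2],"turn":[0,0,-41.8]},
], gripper=1, force=20)

```text
time: 0.6
position: [0.2133, -0.615, 0.4436]
tool_rot: [2.695, 1.595, -0.003]
ft_force: [0.2, 0.8, 0.8]
grip_width: 1.0
grip_force: 0.0
```

Emit:
step_arm([
  {"travel":[0,0,0],"turn":[0,0,-8.4]},
  {"travel":[0,0,0],"turn":[0,0,-16.8]},
  {"travel":[0,0,0],"turn":[0,0,-25.2]},
  {"travel":[0,0,0],"turn":[0,0,-33.5]},
  {"travel":[0,0,0],"turn":[0,0,-41.8]},
])

```text
time: 1.1
position: [0.2129, -0.6141, 0.4359]
tool_rot: [-1.954, -2.459, -0.001]
ft_force: [-0.3, -0.4, -0.6]
grip_width: 1.0
grip_force: 0.0
```

```bash
cat >> h.py <<'E'
np.set_printoptions(precision=4,suppress=True)
def to(P,yaw=.223):
    """travel/turn (tool axes) from measured pose to world TCP point P, tool down, tool y at yaw"""
    s=ctrl.get_state(); R=Ro.from_rotvec(s["tool_rot"])
    c,n=np.cos(yaw),np.sin(yaw); T=Ro.from_matrix(np.array([[-n,c,0],[c,n,0],[0,0,-1.]]).T)
    return R.inv().apply(np.array(P)-s["position"]),(R.inv()*T).as_rotvec(degrees=True)
def rep():
    s=ctrl.get_state();print(s["time"],s["position"],"f",s["ft_force"],"w",s["grip_width"]*87,s["grip_force"])
E
python3 -c "
from h import *
rep()
for P in((.45,-.35,.43),(.55,0,.43),(.49,.27,.43),(.4255,.358,.25)):print(P,*to(P))
print(ctrl.get_state()['joint_positions'])"
```

```text
1.1 [ 0.2129 -0.6141  0.4359] f [-0.319  -0.4051 -0.5557] w 87.0312566590413 0.0
(0.45, -0.35, 0.43) [0.2036 0.2907 0.0061] [-0.0111 -0.0647  0.2947]
(0.55, 0, 0.43) [0.5219 0.4673 0.0064] [-0.0111 -0.0647  0.2947]
(0.49, 0.27, 0.43) [0.7985 0.4699 0.0067] [-0.0111 -0.0647  0.2947]
(0.4255, 0.358, 0.25) [0.8986 0.427  0.1868] [-0.0111 -0.0647  0.2947]
[ 1.3642  0.3287 -0.2459  1.0562  0.0802  1.7664  1.3747]
```

Emit:
step_arm([
  {"travel":[0.015,0.02,0]},
  {"travel":[0.04,0.055,0]},
  {"travel":[0.065,0.092,0]},
  {"travel":[0.09,0.128,0]},
  {"travel":[0.115,0.164,0]},
])

```text
$.commands[0]: bad value
```

Emit:
step_arm([
  {"travel":[0.025,0.036,0]},
  {"travel":[0.05,0.072,0]},
  {"travel":[0.08,0.105,0]},
  {"travel":[0.115,0.13,0]},
  {"travel":[0.155,0.153,0]},
])

```text
$.commands[0]: bad value
```

Emit:
step_arm([
  {"travel":[0.04,0.022,0]},
  {"travel":[0.08,0.044,0]},
  {"travel":[0.12,0.066,0]},
  {"travel":[0.16,0.088,0]},
  {"travel":[0.2,0.11,0]},
])

```text
$.commands[0]: bad value
```

Emit:
step_arm([
  {"travel":[0.04,0.02,0]},
  {"travel":[0.08,0.032,0]},
  {"travel":[0.125,0.04,0]},
  {"travel":[0.17,0.044,0]},
  {"travel":[0.215,0.044,0]},
])

```text
$.commands[0]: bad value
```

Emit:
step_arm([
  {"travel":[0.045,0,0]},
  {"travel":[0.09,0,0]},
  {"travel":[0.115,0,0]},
  {"travel":[0.115,0,0]},
  {"travel":[0.115,0,0]},
])

```text
$.commands[0]: bad value
```

```bash
python3 -c "
from h import *
rep()
print(to((.4255,.358,.25)),to((.4255,.358,.06)))
print(ctrl.get_state()['joint_positions'])"
```

```text
1.1 [ 0.2129 -0.6141  0.4359] f [-0.319  -0.4051 -0.5557] w 87.0312566590413 0.0
(array([0.8986, 0.427 , 0.1868]), array([-0.0111, -0.0647,  0.2947])) (array([0.8984, 0.427 , 0.3768]), array([-0.0111, -0.0647,  0.2947]))
[ 1.3642  0.3287 -0.2459  1.0562  0.0802  1.7664  1.3747]
```

Emit:
step_arm([
  {"travel":[0.015,0.02,0],"turn":[0,0,0]},
  {"travel":[0.04,0.055,0],"turn":[0,0,0]},
  {"travel":[0.065,0.092,0],"turn":[0,0,0]},
  {"travel":[0.09,0.128,0],"turn":[0,0,0]},
  {"travel":[0.115,0.164,0],"turn":[0,0,0]},
])

```text
time: 1.6
position: [0.3484, -0.4643, 0.4361]
tool_rot: [-1.961, -2.453, -0.0]
ft_force: [0.8, -1.0, -0.1]
grip_width: 1.001
grip_force: 0.0
```

Emit:
step_arm([
  {"travel":[0.025,0.036,0],"turn":[0,0,0]},
  {"travel":[0.05,0.072,0],"turn":[0,0,0]},
  {"travel":[0.08,0.105,0],"turn":[0,0,0]},
  {"travel":[0.115,0.13,0],"turn":[0,0,0]},
  {"travel":[0.155,0.153,0],"turn":[0,0,0]},
])

```text
time: 2.1
position: [0.4633, -0.2795, 0.4356]
tool_rot: [-1.961, -2.453, -0.0]
ft_force: [0.8, 0.1, 0.3]
grip_width: 0.997
grip_force: 0.0
```

Emit:
step_arm([
  {"travel":[0.04,0.022,0],"turn":[0,0,0]},
  {"travel":[0.08,0.044,0],"turn":[0,0,0]},
  {"travel":[0.12,0.066,0],"turn":[0,0,0]},
  {"travel":[0.16,0.088,0],"turn":[0,0,0]},
  {"travel":[0.2,0.11,0],"turn":[0,0,0]},
])

```text
time: 2.6
position: [0.5259, -0.0599, 0.4363]
tool_rot: [1.962, 2.453, -0.001]
ft_force: [0.1, -0.7, 0.2]
grip_width: 1.002
grip_force: 0.0
```

Emit:
step_arm([
  {"travel":[0.04,0.02,0],"turn":[0,0,0]},
  {"travel":[0.08,0.032,0],"turn":[0,0,0]},
  {"travel":[0.125,0.04,0],"turn":[0,0,0]},
  {"travel":[0.17,0.044,0],"turn":[0,0,0]},
  {"travel":[0.215,0.044,0],"turn":[0,0,0]},
])

```text
time: 3.1
position: [0.5211, 0.1594, 0.4359]
tool_rot: [-1.961, -2.453, 0.001]
ft_force: [0.9, 0.2, -0.2]
grip_width: 0.998
grip_force: 0.0
```

Emit:
step_arm([
  {"travel":[0.045,0,0],"turn":[0,0,0]},
  {"travel":[0.09,0,0],"turn":[0,0,0]},
  {"travel":[0.115,0,0],"turn":[0,0,0]},
  {"travel":[0.115,0,0],"turn":[0,0,0]},
  {"travel":[0.115,0,0],"turn":[0,0,0]},
])

```text
time: 3.6
position: [0.496, 0.27, 0.4361]
tool_rot: [1.96, 2.455, -0.002]
ft_force: [0.7, 0.2, 0.3]
grip_width: 1.0
grip_force: 0.0
```

```bash
python3 -c "
from h import *
rep()
print(to((.4255,.358,.25)),to((.4255,.358,.06)))
print(ctrl.get_state()['joint_positions'])"
```

```text
3.6 [0.496  0.27   0.4361] f [0.744  0.1858 0.3395] w 86.9982836313999 0.0
(array([ 0.1016, -0.0492,  0.1861]), array([-0.0435,  0.0407,  0.0118])) (array([ 0.1017, -0.049 ,  0.3761]), array([-0.0435,  0.0407,  0.0118]))
[ 0.2255  0.2165 -0.9422  1.2706  0.1775  1.7407 -0.452 ]
```

Emit:
step_arm([
  {"travel":[0.03,-0.015,0.01],"turn":[0,0,0]},
  {"travel":[0.065,-0.031,0.03],"turn":[0,0,0]},
  {"travel":[0.09,-0.043,0.07],"turn":[0,0,0]},
  {"travel":[0.102,-0.049,0.11],"turn":[0,0,0]},
  {"travel":[0.102,-0.049,0.155],"turn":[0,0,0]},
])

```text
time: 4.1
position: [0.4253, 0.3593, 0.2809]
tool_rot: [1.96, 2.454, 0.003]
ft_force: [0.9, -1.0, -0.1]
grip_width: 1.004
grip_force: 0.0
```

Emit:
step_arm([
  {"travel":[0,0,0.045],"turn":[0,0,0]},
  {"travel":[0,0,0.09],"turn":[0,0,0]},
  {"travel":[0,0,0.13],"turn":[0,0,0]},
  {"travel":[0,0,0.15],"turn":[0,0,0]},
  {"travel":[0,0,0.15],"turn":[0,0,0]},
])

```text
time: 4.6
position: [0.4256, 0.3548, 0.128]
tool_rot: [-1.965, -2.45, 0.011]
ft_force: [0.4, 0.1, 0.4]
grip_width: 0.998
grip_force: 0.0
```

```bash
python3 -c "
from h import *
import cv2
rep()
print(to((.4255,.358,.041)))
print(ctrl.get_state()['joint_positions'])
im=ctrl.get_image('top')[:,:,::-1]
cv2.imwrite('pics/a.png',cv2.resize(im[140:260,100:260],None,fx=4,fy=4,interpolation=cv2.INTER_CUBIC))"
```

```text
4.6 [0.4256 0.3548 0.128 ] f [0.4201 0.1184 0.4052] w 86.78677972313382 0.0
(array([0.0034, 0.0011, 0.087 ]), array([-0.3495,  0.1897, -0.2392]))
[ 0.0643  0.3405 -0.9434  1.7934  0.2974  1.1667 -0.7538]
```

View pics/a.png

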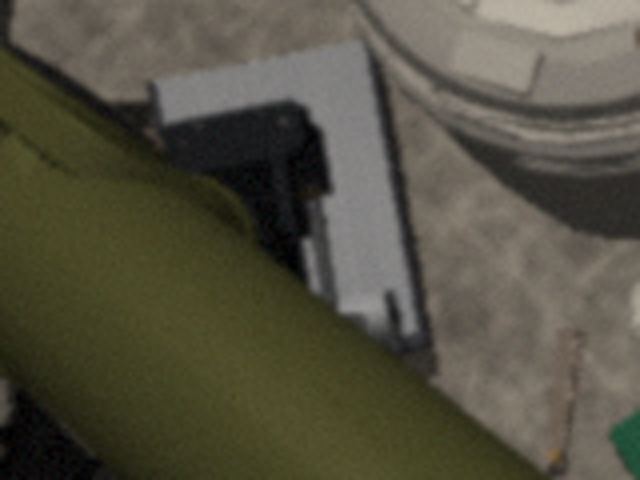

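The arm covers most of the plate in this view. The right roller's end shows at about (390,315), just to the right of the fingers, and nothing is touching.

Emit:
step_arm([
  {"travel":[0.002,0,0.025],"turn":[-0.3,0.2,-0.2]},
  {"travel":[0.003,0.001,0.05],"turn":[-0.3,0.2,-0.2]},
  {"travel":[0.003,0.001,0.07],"turn":[-0.3,0.2,-0.2]},
  {"travel":[0.003,0.001,0.08],"turn":[-0.3,0.2,-0.2]},
  {"travel":[0.003,0.001,0.08],"turn":[-0.3,0.2,-0.2]},
])

```text
time: 5.15
position: [0.4268, 0.3612, 0.0516]
tool_rot: [1.958, 2.456, 0.009]
ft_force: [0.4, 0.8, 1.0]
grip_width: 0.999
grip_force: 0.0
```

```bash
python3 -c "
from h import *
rep()
print(to((.4255,.358,.041)))"
```

```text
5.15 [0.4268 0.3612 0.0516] f [0.3997 0.7976 1.0073] w 86.91427023870227 0.0
(array([-0.0029, -0.0021,  0.0106]), array([ 0.2837, -0.1759,  0.08  ]))
```

Emit:
step_arm([
  {"travel":[-0.001,-0.001,0.005],"turn":[0,0,0]},
  {"travel":[-0.002,-0.002,0.01],"turn":[0,0,0]},
  {"travel":[-0.002,-0.002,0.01],"turn":[0,0,0]},
  {"travel":[-0.002,-0.002,0.01],"turn":[0,0,0]},
  {"travel":[-0.002,-0.002,0.01],"turn":[0,0,0]},
])

```text
time: 5.65
position: [0.425, 0.3596, 0.0419]
tool_rot: [1.957, 2.457, 0.011]
ft_force: [-0.8, -0.5, 0.5]
grip_width: 0.997
grip_force: 0.0
```

```bash
python3 -c "
from h import *
rep()
print(to((.4255,.358,.041)))"
```

```text
5.65 [0.425  0.3596 0.0419] f [-0.8128 -0.4722  0.5003] w 86.76692171151214 0.0
(array([-0.0017,  0.0002,  0.0009]), array([ 0.3345, -0.2049,  0.151 ]))
```

Emit:
step_arm([
  {"travel":[0,0,0],"turn":[0.3,-0.2,0.2]},
  {"travel":[0,0,0],"turn":[0.3,-0.2,0.2]},
  {"travel":[0,0,0],"turn":[0.3,-0.2,0.2]},
  {"travel":[0,0,0],"turn":[0.3,-0.2,0.2]},
], gripper=0.47, force=6)

```text
time: 6.05
position: [0.4247, 0.3595, 0.0415]
tool_rot: [-1.961, -2.454, 0.0]
ft_force: [-0.2, 1.0, 0.1]
grip_width: 0.722
grip_force: 0.0
```

```bash
python3 -c "
from h import *
rep()
print(to((.4255,.358,.041)))"
```

```text
6.05 [0.4247 0.3595 0.0415] f [-0.1939  0.9587  0.1167] w 62.78870519261086 0.0
(array([-0.0016,  0.0005,  0.0005]), array([-0.0064,  0.0042, -0.0476]))
```

Emit:
step_arm([
  {"travel":[0,0,0],"turn":[0,0,0]},
  {"travel":[0,0,0],"turn":[0,0,0]},
  {"travel":[0,0,0],"turn":[0,0,0]},
  {"travel":[0,0,0],"turn":[0,0,0]},
])

```text
time: 6.45
position: [0.4247, 0.3594, 0.0415]
tool_rot: [1.961, 2.454, -0.0]
ft_force: [-0.8, -0.2, 0.2]
grip_width: 0.482
grip_force: 0.0
```

Emit:
step_arm([
  {"travel":[0,0,0],"turn":[0,0,0]},
], gripper=0.43)

```text
time: 6.55
position: [0.4247, 0.3594, 0.0415]
tool_rot: [1.962, 2.454, -0.0]
ft_force: [0.6, 0.2, 0.2]
grip_width: 0.454
grip_force: 0.0
```

Emit:
step_arm([
  {"travel":[0,0,0],"turn":[0,0,0]},
  {"travel":[0,0,0],"turn":[0,0,0]},
  {"travel":[0,0,0],"turn":[0,0,0]},
], gripper=0.35)

```text
time: 6.85
position: [0.4248, 0.3595, 0.0415]
tool_rot: [1.961, 2.454, 0.0]
ft_force: [0.7, 0.7, -0.3]
grip_width: 0.412
grip_force: 6.0
```

Gripped at 35.9 mm, which is the roller's diameter. Next I'll firm up the grip, lift and carry it up the plate.

Emit:
step_arm([
  {"travel":[0,0,0],"turn":[0,0,0]},
  {"travel":[0,0,0],"turn":[0,0,0]},
  {"travel":[0,0,-0.01],"turn":[0,0,0]},
  {"travel":[0,0.005,-0.025],"turn":[0,0,0]},
  {"travel":[0,0.02,-0.035],"turn":[0,0,0]},
], gripper=0.35, force=25)

```text
time: 7.35
position: [0.4436, 0.3644, 0.0782]
tool_rot: [1.959, 2.456, 0.0]
ft_force: [0.3, 0.4, -2.6]
grip_width: 0.407
grip_force: 25.0
```

Emit:
step_arm([
  {"travel":[0,0.025,0],"turn":[0,0,0]},
  {"travel":[0,0.06,0],"turn":[0,0,0]},
  {"travel":[0,0.095,0],"turn":[0,0,0]},
  {"travel":[0,0.12,0],"turn":[0,0,0]},
  {"travel":[0,0.125,0],"turn":[0,0,0]},
])

```text
time: 7.85
position: [0.5702, 0.3907, 0.0772]
tool_rot: [1.966, 2.449, 0.003]
ft_force: [-0.0, -1.1, -2.6]
grip_width: 0.404
grip_force: 25.0
```

Emit:
step_arm([
  {"travel":[0,0,0.005],"turn":[0,0,0]},
  {"travel":[0,0,0.012],"turn":[0,0,0]},
  {"travel":[0,0,0.016],"turn":[0,0,0]},
  {"travel":[0,0,0.016],"turn":[0,0,0]},
  {"travel":[0,0,0.016],"turn":[0,0,0]},
])

```text
time: 8.35
position: [0.5656, 0.3913, 0.0604]
tool_rot: [1.961, 2.454, -0.001]
ft_force: [0.2, 0.4, -2.8]
grip_width: 0.405
grip_force: 25.0
```

```bash
python3 -c "
from h import *
rep()
print(to((.5661,.3916,.0505)),ctrl.get_state()['joint_positions'])"
```

```text
8.35 [0.5656 0.3913 0.0604] f [ 0.2092  0.3634 -2.7588] w 35.25695434093678 24.999248385429382
(array([0.0002, 0.0006, 0.0099]), array([-0.0211,  0.0247, -0.0176])) [-0.0851  0.6665 -0.7939  1.5099  0.498   1.1764 -0.7431]
```

Now I'll lower it about 9.5 mm until it just touches.

Emit:
step_arm([
  {"travel":[0,0,0.004],"turn":[0,0,0]},
  {"travel":[0,0,0.008],"turn":[0,0,0]},
  {"travel":[0,0,0.0095],"turn":[0,0,0]},
  {"travel":[0,0,0.0095],"turn":[0,0,0]},
  {"travel":[0,0,0.0095],"turn":[0,0,0]},
])

```text
time: 8.85
position: [0.5662, 0.3914, 0.051]
tool_rot: [-1.962, -2.454, 0.0]
ft_force: [-0.8, 0.9, -3.3]
grip_width: 0.406
grip_force: 25.0
```

Emit:
step_arm([
  {"travel":[0,0,0],"turn":[0,0,0]},
])

```text
time: 8.95
position: [0.5662, 0.3915, 0.051]
tool_rot: [1.962, 2.454, 0.0]
ft_force: [0.5, -0.5, -2.4]
grip_width: 0.408
grip_force: 25.0
```

Emit:
step_arm([
  {"travel":[0,0,0.0005],"turn":[0,0,0]},
  {"travel":[0,0,0.0005],"turn":[0,0,0]},
])

```text
time: 9.15
position: [0.5662, 0.3914, 0.0505]
tool_rot: [1.962, 2.454, -0.0]
ft_force: [-0.0, -0.0, -3.0]
grip_width: 0.409
grip_force: 25.0
```

Emit:
step_arm([
  {"travel":[0,0,0.0005],"turn":[0,0,0]},
  {"travel":[0,0,0.0005],"turn":[0,0,0]},
])

```text
time: 9.35
position: [0.5662, 0.3914, 0.0503]
tool_rot: [1.961, 2.454, 0.0]
ft_force: [0.1, -0.5, -0.7]
grip_width: 0.408
grip_force: 25.0
```

Contact felt, as the wrist load has dropped. Releasing and lifting clear.

Emit:
step_arm([
  {"travel":[0,0,0],"turn":[0,0,0]},
  {"travel":[0,0,-0.025],"turn":[0,0,0]},
  {"travel":[0,0,-0.065],"turn":[0,0,0]},
  {"travel":[0,0,-0.1],"turn":[0,0,0]},
  {"travel":[0,0,-0.11],"turn":[0,0,0]},
], gripper=1)

```text
time: 9.85
position: [0.5678, 0.3936, 0.1655]
tool_rot: [1.96, 2.452, 0.012]
ft_force: [0.1, 0.5, 0.5]
grip_width: 0.774
grip_force: 0.0
```

Emit:
step_arm([
  {"travel":[0,0.02,-0.02],"turn":[0,0,0]},
  {"travel":[0,0.05,-0.05],"turn":[0,0,0]},
  {"travel":[0,0.07,-0.09],"turn":[0,0,0]},
  {"travel":[0,0.08,-0.13],"turn":[0,0,0]},
  {"travel":[0,0.08,-0.15],"turn":[0,0,0]},
])

```text
time: 10.35
position: [0.6462, 0.4094, 0.3132]
tool_rot: [1.964, 2.451, 0.007]
ft_force: [0.9, 0.2, 0.4]
grip_width: 0.995
grip_force: 0.0
```

Emit:
step_arm([
  {"travel":[0,0,0],"turn":[0,0,0]},
  {"travel":[0,0,0],"turn":[0,0,0]},
  {"travel":[0,0,0],"turn":[0,0,0]},
  {"travel":[0,0,0],"turn":[0,0,0]},
  {"travel":[0,0,0],"turn":[0,0,0]},
])

```text
time: 10.85
position: [0.644, 0.4086, 0.3087]
tool_rot: [-1.961, -2.454, 0.003]
ft_force: [1.0, -0.2, 0.8]
grip_width: 1.004
grip_force: 0.0
```

```bash
python3 -c "
from h import *
import cv2
rep();print(ctrl.get_state()['joint_positions'])
im=ctrl.get_image('top')[:,:,::-1]
cv2.imwrite('pics/b.png',cv2.resize(im[120:260,80:240],None,fx=4,fy=4,interpolation=cv2.INTER_CUBIC))"
```

```text
10.85 [0.644  0.4086 0.3087] f [ 0.967  -0.2205  0.8074] w 87.33531459877189 0.0
[-0.1936  0.676  -0.8068  0.9465  0.4715  1.6777 -0.6014]
```

View pics/b.png

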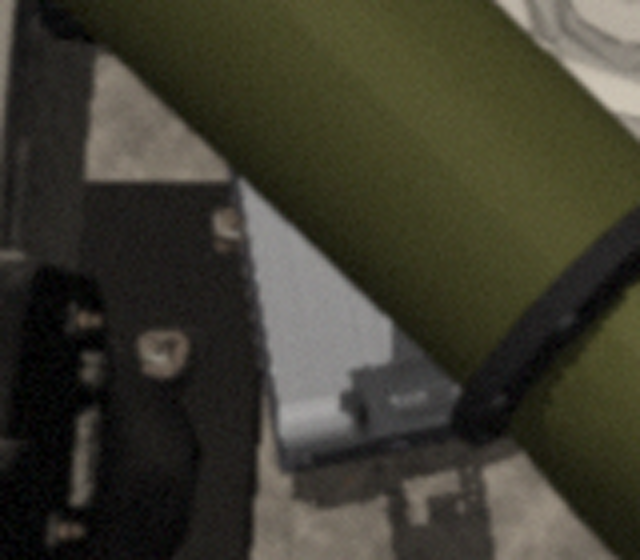

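The left roller is at about (315,425), but the arm hides the right lane. I'll move aside over the piston to see it.

Emit:
step_arm([
  {"travel":[0,-0.02,-0.04],"turn":[0,0,0]},
  {"travel":[0,-0.04,-0.08],"turn":[0,0,0]},
  {"travel":[-0.02,-0.05,-0.12],"turn":[0,0,0]},
  {"travel":[-0.06,-0.06,-0.14],"turn":[0,0,0]},
  {"travel":[-0.105,-0.07,-0.14],"turn":[0,0,0]},
])

```text
time: 11.4
position: [0.5981, 0.2927, 0.4537]
tool_rot: [1.956, 2.457, 0.009]
ft_force: [1.7, 0.0, 1.7]
grip_width: 0.998
grip_force: 0.0
```

Emit:
step_arm([
  {"travel":[-0.045,0,0],"turn":[0,0,0]},
  {"travel":[-0.09,0,0],"turn":[0,0,0]},
  {"travel":[-0.135,0,0],"turn":[0,0,0]},
  {"travel":[-0.17,0,0],"turn":[0,0,0]},
  {"travel":[-0.18,0,0],"turn":[0,0,0]},
])

```text
time: 11.9
position: [0.6403, 0.1094, 0.4495]
tool_rot: [1.971, 2.444, -0.003]
ft_force: [0.2, 0.5, -0.3]
grip_width: 1.001
grip_force: 0.0
```

```bash
python3 -c "
from h import *
import cv2
rep();print(ctrl.get_state()['joint_positions'])
im=ctrl.get_image('top')[:,:,::-1]
cv2.imwrite('pics/c.png',cv2.resize(im[120:260,80:240],None,fx=4,fy=4,interpolation=cv2.INTER_CUBIC))"
```

```text
11.9 [0.6403 0.1094 0.4495] f [ 0.244   0.5162 -0.2669] w 87.04367700940219 0.0
[ 0.3014  0.4203 -0.8255  1.006   0.3181  1.8295 -0.1814]
```

View pics/c.png

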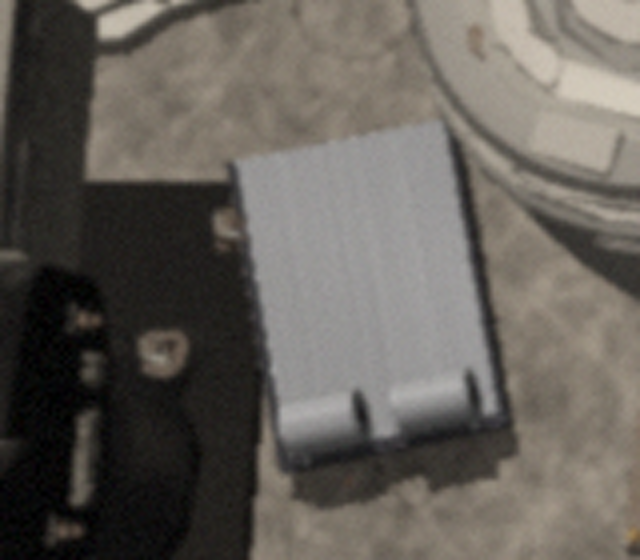

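The right roller has rolled back to the lip, seen at (440,400), so it is sound. Now I'll test the left one, at (320,425).

```bash
python3 -c "
from h import *
for P in((.56,.30,.4495),(.4088,.4297,.4),(.4088,.4297,.055)):print(P,*to(P))"
```

```text
(0.56, 0.3, 0.4495) [ 0.2027 -0.0379 -0.0004] [-0.0293  0.1293 -0.4959]
(0.4088, 0.4297, 0.4) [ 0.3617 -0.1581  0.0488] [-0.0293  0.1293 -0.4959]
(0.4088, 0.4297, 0.055) [ 0.3624 -0.1579  0.3938] [-0.0293  0.1293 -0.4959]
```

Emit:
step_arm([
  {"travel":[0.02,-0.004,0],"turn":[0,0,0]},
  {"travel":[0.06,-0.012,0],"turn":[0,0,0]},
  {"travel":[0.105,-0.02,0],"turn":[0,0,0]},
  {"travel":[0.15,-0.03,0],"turn":[0,0,0]},
  {"travel":[0.195,-0.04,0],"turn":[0,0,0]},
])

```text
time: 12.45
position: [0.5545, 0.3003, 0.4501]
tool_rot: [-1.958, -2.456, -0.001]
ft_force: [0.3, 0.1, -0.2]
grip_width: 0.998
grip_force: 0.0
```

Emit:
step_arm([
  {"travel":[0.035,-0.025,0.01],"turn":[0,0,0]},
  {"travel":[0.07,-0.05,0.025],"turn":[0,0,0]},
  {"travel":[0.105,-0.075,0.04],"turn":[0,0,0]},
  {"travel":[0.14,-0.1,0.06],"turn":[0,0,0]},
  {"travel":[0.167,-0.118,0.09],"turn":[0,0,0]},
])

```text
time: 12.95
position: [0.4001, 0.4379, 0.3609]
tool_rot: [-1.954, -2.459, -0.005]
ft_force: [0.2, 0.4, -0.1]
grip_width: 0.997
grip_force: 0.0
```

Emit:
step_arm([
  {"travel":[0,0,0.045],"turn":[0,0,0]},
  {"travel":[0,0,0.09],"turn":[0,0,0]},
  {"travel":[0,0,0.135],"turn":[0,0,0]},
  {"travel":[0,0,0.18],"turn":[0,0,0]},
  {"travel":[0,0,0.21],"turn":[0,0,0]},
])

```text
time: 13.45
position: [0.402, 0.4338, 0.1468]
tool_rot: [-1.958, -2.456, 0.005]
ft_force: [-0.4, 0.9, 0.1]
grip_width: 0.997
grip_force: 0.0
```

Emit:
step_arm([
  {"travel":[0,0,0.02],"turn":[0,0,0]},
  {"travel":[0,0,0.02],"turn":[0,0,0]},
  {"travel":[0,0,0.02],"turn":[0,0,0]},
])

```text
time: 13.75
position: [0.4037, 0.435, 0.1305]
tool_rot: [-1.959, -2.455, -0.0]
ft_force: [0.1, 0.3, 0.8]
grip_width: 1.0
grip_force: 0.0
```

```bash
python3 -c "
from h import *
rep();print(to((.4088,.4297,.0415)))"
```

```text
13.75 [0.4037 0.435  0.1305] f [0.0678 0.2927 0.7756] w 87.03753495676015 0.0
(array([-0.0064,  0.0038,  0.089 ]), array([-0.0147, -0.0401,  0.0595]))
```

Emit:
step_arm([
  {"travel":[-0.003,0.002,0.025],"turn":[0,0,0]},
  {"travel":[-0.006,0.004,0.05],"turn":[0,0,0]},
  {"travel":[-0.006,0.004,0.07],"turn":[0,0,0]},
  {"travel":[-0.006,0.004,0.08],"turn":[0,0,0]},
  {"travel":[-0.006,0.004,0.08],"turn":[0,0,0]},
], gripper=0.9, force=6)

```text
time: 14.25
position: [0.4098, 0.4293, 0.0501]
tool_rot: [-1.961, -2.454, 0.0]
ft_force: [0.4, -0.5, 0.2]
grip_width: 0.9
grip_force: 0.0
```

Emit:
step_arm([
  {"travel":[0,0,0],"turn":[0,0,0]},
  {"travel":[0,0,0],"turn":[0,0,0]},
  {"travel":[0,0,0],"turn":[0,0,0]},
])

```text
time: 14.55
position: [0.4105, 0.4296, 0.0512]
tool_rot: [1.961, 2.454, 0.003]
ft_force: [-0.4, 1.2, -0.2]
grip_width: 0.901
grip_force: 0.0
```

```bash
python3 -c "
from h import *
rep();print(to((.4088,.4297,.0415)))"
```

```text
14.55 [0.4105 0.4296 0.0512] f [-0.3674  1.2101 -0.1869] w 78.34755736323659 0.0
(array([ 0.0005, -0.0017,  0.0097]), array([ 0.1004, -0.0437, -0.0485]))
```

Emit:
step_arm([
  {"travel":[0,-0.001,0.005],"turn":[0,0,0]},
  {"travel":[0.0005,-0.0015,0.01],"turn":[0,0,0]},
  {"travel":[0.0005,-0.0015,0.01],"turn":[0,0,0]},
  {"travel":[0.0005,-0.0015,0.01],"turn":[0,0,0]},
], gripper=0.5)

```text
time: 14.95
position: [0.4082, 0.4289, 0.0396]
tool_rot: [-1.961, -2.454, 0.001]
ft_force: [0.2, 0.0, -0.0]
grip_width: 0.621
grip_force: 0.0
```

Emit:
step_arm([
  {"travel":[0,0,0],"turn":[0,0,0]},
  {"travel":[0,0,0],"turn":[0,0,0]},
  {"travel":[0,0,0],"turn":[0,0,0]},
])

```text
time: 15.25
position: [0.4086, 0.4291, 0.0401]
tool_rot: [1.962, 2.454, 0.0]
ft_force: [1.7, 0.6, -0.1]
grip_width: 0.507
grip_force: 0.0
```

```bash
python3 -c "
from h import *
rep();print(to((.4088,.4297,.0415)))"
```

```text
15.25 [0.4086 0.4291 0.0401] f [ 1.6982  0.6018 -0.1068] w 44.09848056602371 0.0
(array([ 0.0005,  0.0003, -0.0014]), array([ 0.0077, -0.0013, -0.0547]))
```

Emit:
step_arm([
  {"travel":[0,0,-0.0008],"turn":[0,0,0]},
  {"travel":[0,0,-0.0008],"turn":[0,0,0]},
], gripper=0.45)

```text
time: 15.45
position: [0.4085, 0.4292, 0.041]
tool_rot: [1.961, 2.454, 0.0]
ft_force: [-0.2, -0.5, -0.2]
grip_width: 0.46
grip_force: 0.0
```

Emit:
step_arm([
  {"travel":[0,0,0],"turn":[0,0,0]},
  {"travel":[0,0,0],"turn":[0,0,0]},
  {"travel":[0,0,0],"turn":[0,0,0]},
], gripper=0.35)

```text
time: 15.75
position: [0.4101, 0.4295, 0.0412]
tool_rot: [1.962, 2.453, 0.004]
ft_force: [5.0, 0.9, -0.5]
grip_width: 0.41
grip_force: 6.0
```

Emit:
step_arm([
  {"travel":[0,0,0],"turn":[0,0,0]},
  {"travel":[0,0,0],"turn":[0,0,0]},
], force=25)

```text
time: 15.95
position: [0.4101, 0.4295, 0.0413]
tool_rot: [1.962, 2.453, 0.004]
ft_force: [5.2, 2.0, -0.8]
grip_width: 0.407
grip_force: 25.0
```

Emit:
step_arm([
  {"travel":[0,0.0015,0],"turn":[0,0,0]},
  {"travel":[0,0.0015,-0.003],"turn":[0,0,0]},
  {"travel":[0,0.0015,-0.012],"turn":[0,0,0]},
  {"travel":[0,0.005,-0.025],"turn":[0,0,0]},
  {"travel":[0,0.02,-0.035],"turn":[0,0,0]},
])

```text
time: 16.45
position: [0.4258, 0.4338, 0.0768]
tool_rot: [-1.957, -2.456, 0.003]
ft_force: [0.2, 0.4, -3.6]
grip_width: 0.407
grip_force: 25.0
```

Emit:
step_arm([
  {"travel":[0,0.025,0],"turn":[0,0,0]},
  {"travel":[0,0.06,0],"turn":[0,0,0]},
  {"travel":[0,0.095,0],"turn":[0,0,0]},
  {"travel":[0,0.12,0],"turn":[0,0,0]},
  {"travel":[0,0.125,0],"turn":[0,0,0]},
])

```text
time: 16.95
position: [0.5536, 0.4601, 0.0758]
tool_rot: [1.966, 2.45, 0.001]
ft_force: [-0.5, -0.8, -4.1]
grip_width: 0.406
grip_force: 25.0
```

Emit:
step_arm([
  {"travel":[0,0,0.005],"turn":[0,0,0]},
  {"travel":[0,0,0.012],"turn":[0,0,0]},
  {"travel":[0,0,0.016],"turn":[0,0,0]},
  {"travel":[0,0,0.016],"turn":[0,0,0]},
  {"travel":[0,0,0.016],"turn":[0,0,0]},
])

```text
time: 17.45
position: [0.5493, 0.461, 0.0597]
tool_rot: [1.961, 2.455, -0.001]
ft_force: [-0.1, 1.2, -3.9]
grip_width: 0.398
grip_force: 25.0
```

```bash
python3 -c "
from h import *
rep()
print(to((.5515,.4616,.0503)),ctrl.get_state()['joint_positions'])"
```

```text
17.45 [0.5493 0.461  0.0597] f [-0.0838  1.1862 -3.9341] w 34.66035914297668 24.996980032883584
(array([0.0001, 0.0023, 0.0094]), array([-0.0227,  0.0222, -0.0072])) [-0.2181  0.7179 -0.7739  1.4247  0.5143  1.2076 -0.8281]
```

Emit:
step_arm([
  {"travel":[0,0.001,0.004],"turn":[0,0,0]},
  {"travel":[0,0.002,0.007],"turn":[0,0,0]},
  {"travel":[0,0.002,0.0085],"turn":[0,0,0]},
  {"travel":[0,0.002,0.0085],"turn":[0,0,0]},
  {"travel":[0,0.002,0.0085],"turn":[0,0,0]},
])

```text
time: 17.95
position: [0.5519, 0.4615, 0.0512]
tool_rot: [-1.962, -2.454, 0.0]
ft_force: [0.6, -0.5, -3.5]
grip_width: 0.406
grip_force: 25.0
```

Emit:
step_arm([
  {"travel":[0,0,0.0005],"turn":[0,0,0]},
  {"travel":[0,0,0.0005],"turn":[0,0,0]},
])

```text
time: 18.15
position: [0.5519, 0.4615, 0.0508]
tool_rot: [1.961, 2.454, -0.0]
ft_force: [-0.2, 0.5, -4.2]
grip_width: 0.404
grip_force: 25.0
```

Emit:
step_arm([
  {"travel":[0,0,0.0005],"turn":[0,0,0]},
  {"travel":[0,0,0.0005],"turn":[0,0,0]},
])

```text
time: 18.35
position: [0.5519, 0.4614, 0.0502]
tool_rot: [1.961, 2.454, -0.0]
ft_force: [0.3, 0.4, -3.0]
grip_width: 0.407
grip_force: 25.0
```

Emit:
step_arm([
  {"travel":[0,0,0.0004],"turn":[0,0,0]},
  {"travel":[0,0,0.0004],"turn":[0,0,0]},
])

```text
time: 18.55
position: [0.5519, 0.4615, 0.0499]
tool_rot: [1.961, 2.454, 0.0]
ft_force: [0.1, 0.1, -3.5]
grip_width: 0.405
grip_force: 25.0
```

Emit:
step_arm([
  {"travel":[0,0,0.0005],"turn":[0,0,0]},
  {"travel":[0,0,0.0005],"turn":[0,0,0]},
])

```text
time: 18.75
position: [0.5519, 0.4615, 0.0499]
tool_rot: [1.961, 2.454, 0.0]
ft_force: [-1.5, -0.5, 0.7]
grip_width: 0.402
grip_force: 25.0
```

Emit:
step_arm([
  {"travel":[0,0,0.0004],"turn":[0,0,0]},
  {"travel":[0,0,0.0004],"turn":[0,0,0]},
])

```text
time: 18.95
position: [0.5519, 0.4616, 0.0499]
tool_rot: [1.961, 2.454, 0.0]
ft_force: [-1.7, -2.3, 4.6]
grip_width: 0.401
grip_force: 25.0
```

Firm contact (4.6 N), so it is seated. I'll release it and lift.

Emit:
step_arm([
  {"travel":[0,0,-0.0003],"turn":[0,0,0]},
  {"travel":[0,0,-0.0003],"turn":[0,0,0]},
])

```text
time: 19.15
position: [0.552, 0.4615, 0.0499]
tool_rot: [1.962, 2.454, 0.0]
ft_force: [-1.9, -1.4, 5.2]
grip_width: 0.405
grip_force: 25.0
```

Emit:
step_arm([
  {"travel":[0,0,0],"turn":[0,0,0]},
  {"travel":[0,0,-0.02],"turn":[0,0,0]},
  {"travel":[0,0,-0.06],"turn":[0,0,0]},
  {"travel":[0,0,-0.09],"turn":[0,0,0]},
  {"travel":[0,0,-0.09],"turn":[0,0,0]},
], gripper=1)

```text
time: 19.65
position: [0.554, 0.4647, 0.1467]
tool_rot: [1.961, 2.453, 0.017]
ft_force: [-0.0, 0.9, -0.1]
grip_width: 0.775
grip_force: 0.0
```

Emit:
step_arm([
  {"travel":[0,0,-0.045],"turn":[0,0,0]},
  {"travel":[0,0,-0.09],"turn":[0,0,0]},
  {"travel":[0,0,-0.135],"turn":[0,0,0]},
  {"travel":[0,0,-0.18],"turn":[0,0,0]},
  {"travel":[0,0,-0.225],"turn":[0,0,0]},
])

```text
time: 20.15
position: [0.5518, 0.4614, 0.3668]
tool_rot: [1.961, 2.454, 0.002]
ft_force: [0.5, 0.6, 0.2]
grip_width: 0.995
grip_force: 0.0
```

Emit:
step_arm([
  {"travel":[-0.02,0.005,-0.04],"turn":[0,0,0]},
  {"travel":[-0.06,0.01,-0.06],"turn":[0,0,0]},
  {"travel":[-0.1,0.02,-0.07],"turn":[0,0,0]},
  {"travel":[-0.145,0.02,-0.08],"turn":[0,0,0]},
  {"travel":[-0.19,0.02,-0.08],"turn":[0,0,0]},
])

```text
time: 20.65
position: [0.6138, 0.2798, 0.4461]
tool_rot: [1.96, 2.454, 0.005]
ft_force: [1.0, -0.6, -0.1]
grip_width: 0.999
grip_force: 0.0
```

Emit:
step_arm([
  {"travel":[-0.045,0,0],"turn":[0,0,0]},
  {"travel":[-0.09,0,0],"turn":[0,0,0]},
  {"travel":[-0.135,0,0],"turn":[0,0,0]},
  {"travel":[-0.15,0,0],"turn":[0,0,0]},
  {"travel":[-0.15,0,0],"turn":[0,0,0]},
])

```text
time: 21.15
position: [0.6475, 0.1307, 0.4444]
tool_rot: [1.968, 2.447, -0.0]
ft_force: [0.5, 0.1, -0.5]
grip_width: 1.001
grip_force: 0.0
```

```bash
python3 -c "
from h import *
import cv2
rep();print(ctrl.get_state()['joint_positions'])
im=ctrl.get_image('top')[:,:,::-1]
cv2.imwrite('pics/d.png',cv2.resize(im[120:260,80:240],None,fx=4,fy=4,interpolation=cv2.INTER_CUBIC))"
```

```text
21.15 [0.6475 0.1307 0.4444] f [ 0.4543  0.0618 -0.4523] w 87.11738356055015 0.0
[ 0.2528  0.4432 -0.8165  0.9859  0.3301  1.8271 -0.2101]
```

View pics/d.png

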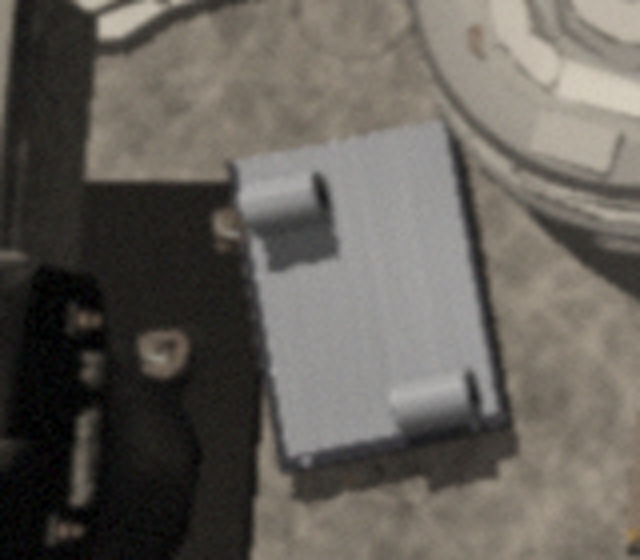

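The left roller stayed put at (283,200), so it is the worn one. The sound one is at the lip at (435,400). I'll pick up the worn roller at (0.552, 0.4615).

Emit:
step_arm([
  {"travel":[0.02,-0.002,0],"turn":[0,0,0]},
  {"travel":[0.06,-0.004,0],"turn":[0,0,0]},
  {"travel":[0.105,-0.008,0],"turn":[0,0,0]},
  {"travel":[0.15,-0.012,0],"turn":[0,0,0]},
  {"travel":[0.195,-0.015,0],"turn":[0,0,0]},
])

```text
time: 21.7
position: [0.5858, 0.326, 0.4448]
tool_rot: [-1.955, -2.458, -0.002]
ft_force: [0.1, 1.0, 0.1]
grip_width: 0.998
grip_force: 0.0
```

Emit:
step_arm([
  {"travel":[0.045,-0.002,0],"turn":[0,0,0]},
  {"travel":[0.085,-0.004,0.01],"turn":[0,0,0]},
  {"travel":[0.12,-0.005,0.03],"turn":[0,0,0]},
  {"travel":[0.14,-0.005,0.07],"turn":[0,0,0]},
  {"travel":[0.145,-0.005,0.115],"turn":[0,0,0]},
])

```text
time: 22.2
position: [0.546, 0.4692, 0.3293]
tool_rot: [-1.946, -2.462, -0.006]
ft_force: [-1.0, 0.2, -0.0]
grip_width: 0.997
grip_force: 0.0
```

Emit:
step_arm([
  {"travel":[0,0,0.045],"turn":[0,0,0]},
  {"travel":[0,0,0.09],"turn":[0,0,0]},
  {"travel":[0,0,0.135],"turn":[0,0,0]},
  {"travel":[0,0,0.175],"turn":[0,0,0]},
  {"travel":[0,0,0.19],"turn":[0,0,0]},
])

```text
time: 22.7
position: [0.5476, 0.4623, 0.1346]
tool_rot: [-1.954, -2.456, 0.01]
ft_force: [-0.0, 0.7, 0.1]
grip_width: 0.999
grip_force: 0.0
```

Emit:
step_arm([
  {"travel":[0,0,0],"turn":[0,0,0]},
  {"travel":[0,0,0],"turn":[0,0,0]},
])

```text
time: 22.9
position: [0.5515, 0.4636, 0.1415]
tool_rot: [-1.959, -2.455, -0.005]
ft_force: [0.0, 0.7, 0.4]
grip_width: 0.996
grip_force: 0.0
```

```bash
python3 -c "
from h import *
rep();print(to((.552,.4615,.0475)))"
```

```text
22.9 [0.5515 0.4636 0.1415] f [0.0065 0.7214 0.412 ] w 86.66593127860524 0.0
(array([-0.0024, -0.0002,  0.094 ]), array([ 0.1133, -0.1281,  0.0413]))
```

Emit:
step_arm([
  {"travel":[-0.001,0,0.025],"turn":[0,0,0]},
  {"travel":[-0.002,0,0.05],"turn":[0,0,0]},
  {"travel":[-0.002,0,0.07],"turn":[0,0,0]},
  {"travel":[-0.002,0,0.082],"turn":[0,0,0]},
  {"travel":[-0.002,0,0.086],"turn":[0,0,0]},
], force=10)

```text
time: 23.4
position: [0.5526, 0.4602, 0.0541]
tool_rot: [1.961, 2.454, 0.002]
ft_force: [-0.7, -0.5, 0.5]
grip_width: 1.001
grip_force: 0.0
```

Emit:
step_arm([
  {"travel":[0,0,0.006],"turn":[0,0,0]},
  {"travel":[0,0,0.006],"turn":[0,0,0]},
  {"travel":[0,0,0.006],"turn":[0,0,0]},
  {"travel":[0,0,0.006],"turn":[0,0,0]},
])

```text
time: 23.8
position: [0.5527, 0.4599, 0.0482]
tool_rot: [1.961, 2.454, 0.002]
ft_force: [-0.3, 0.6, 0.2]
grip_width: 1.002
grip_force: 0.0
```

```bash
python3 -c "
from h import *
rep();print(to((.552,.4615,.0475)))"
```

```text
23.8 [0.5527 0.4599 0.0482] f [-0.312   0.5858  0.2463] w 87.18585244146725 0.0
(array([ 0.0017, -0.0003,  0.0007]), array([ 0.0642, -0.0311, -0.056 ]))
```

Emit:
step_arm([
  {"travel":[0,0,0],"turn":[0,0,0]},
  {"travel":[0,0,0],"turn":[0,0,0]},
  {"travel":[0,0,0],"turn":[0,0,0]},
  {"travel":[0,0,0],"turn":[0,0,0]},
  {"travel":[0,0,0],"turn":[0,0,0]},
], gripper=0.35)

```text
time: 24.3
position: [0.5523, 0.4595, 0.0473]
tool_rot: [1.962, 2.454, -0.0]
ft_force: [-0.5, 0.1, -0.4]
grip_width: 0.632
grip_force: 0.0
```

Emit:
step_arm([
  {"travel":[0,0,0],"turn":[0,0,0]},
  {"travel":[0,0,0],"turn":[0,0,0]},
  {"travel":[0,0,0],"turn":[0,0,0]},
  {"travel":[0,0,0],"turn":[0,0,0]},
  {"travel":[0,0,0],"turn":[0,0,0]},
])

```text
time: 24.8
position: [0.5524, 0.4595, 0.0473]
tool_rot: [1.962, 2.454, 0.0]
ft_force: [0.6, 0.9, -0.6]
grip_width: 0.409
grip_force: 10.0
```

Emit:
step_arm([
  {"travel":[0,0,0],"turn":[0,0,0]},
  {"travel":[0,0,0],"turn":[0,0,0]},
  {"travel":[0,0,-0.01],"turn":[0,0,0]},
  {"travel":[0,0,-0.035],"turn":[0,0,0]},
  {"travel":[0,0,-0.07],"turn":[0,0,0]},
], force=35)

```text
time: 25.3
position: [0.5509, 0.4578, 0.1153]
tool_rot: [-1.96, -2.453, 0.009]
ft_force: [0.4, -0.9, -3.3]
grip_width: 0.405
grip_force: 35.0
```

Emit:
step_arm([
  {"travel":[0,0,-0.045],"turn":[0,0,0]},
  {"travel":[0,0,-0.09],"turn":[0,0,0]},
  {"travel":[0,0,-0.135],"turn":[0,0,0]},
  {"travel":[0,0,-0.18],"turn":[0,0,0]},
  {"travel":[0,0,-0.225],"turn":[0,0,0]},
])

```text
time: 25.8
position: [0.5517, 0.459, 0.3441]
tool_rot: [-1.961, -2.454, 0.002]
ft_force: [1.1, 0.7, -3.7]
grip_width: 0.408
grip_force: 35.0
```

Emit:
step_arm([
  {"travel":[0,0,-0.04],"turn":[0,0,0]},
  {"travel":[0,0,-0.08],"turn":[0,0,0]},
  {"travel":[0,0,-0.1],"turn":[0,0,0]},
  {"travel":[0,0,-0.1],"turn":[0,0,0]},
  {"travel":[0,0,-0.1],"turn":[0,0,0]},
])

```text
time: 26.3
position: [0.5519, 0.4598, 0.4413]
tool_rot: [-1.96, -2.455, 0.002]
ft_force: [-1.6, 0.2, -4.1]
grip_width: 0.405
grip_force: 35.0
```

```bash
python3 -c "
from h import *
rep();print(ctrl.get_state()['joint_positions'])
for P in((.56,.1,.44),(.53,-.12,.44),(.4625,-.28,.44)):print(P,*to(P))"
```

```text
26.3 [0.5519 0.4598 0.4413] f [-1.6303  0.2495 -4.1338] w 35.192404024075266 34.997265161946416
[-0.3473  0.5983 -0.8344  0.7813  0.4559  1.8981 -0.7075]
(0.56, 0.1, 0.44) [-0.3527 -0.0717  0.0016] [-0.0646  0.0379  0.006 ]
(0.53, -0.12, 0.44) [-0.5606 -0.1496  0.0018] [-0.0646  0.0379  0.006 ]
(0.4625, -0.28, 0.44) [-0.7017 -0.2509  0.002 ] [-0.0646  0.0379  0.006 ]
```

Emit:
step_arm([
  {"travel":[-0.02,-0.004,0],"turn":[0,0,0]},
  {"travel":[-0.055,-0.011,0],"turn":[0,0,0]},
  {"travel":[-0.1,-0.02,0],"turn":[0,0,0]},
  {"travel":[-0.145,-0.03,0],"turn":[0,0,0]},
  {"travel":[-0.19,-0.039,0],"turn":[0,0,0]},
])

```text
time: 26.8
position: [0.5554, 0.263, 0.4391]
tool_rot: [-1.961, -2.452, 0.007]
ft_force: [0.6, -0.1, -3.8]
grip_width: 0.403
grip_force: 35.0
```

Emit:
step_arm([
  {"travel":[-0.045,-0.009,0],"turn":[0,0,0]},
  {"travel":[-0.09,-0.018,0],"turn":[0,0,0]},
  {"travel":[-0.135,-0.027,0],"turn":[0,0,0]},
  {"travel":[-0.175,-0.04,0],"turn":[0,0,0]},
  {"travel":[-0.217,-0.055,0],"turn":[0,0,0]},
])

```text
time: 27.3
position: [0.5491, 0.0394, 0.4394]
tool_rot: [-1.961, -2.45, 0.004]
ft_force: [0.7, 0.0, -3.2]
grip_width: 0.402
grip_force: 35.0
```

Emit:
step_arm([
  {"travel":[-0.042,-0.015,0],"turn":[0,0,0]},
  {"travel":[-0.084,-0.031,0],"turn":[0,0,0]},
  {"travel":[-0.126,-0.047,0],"turn":[0,0,0]},
  {"travel":[-0.165,-0.068,0],"turn":[0,0,0]},
  {"travel":[-0.2,-0.092,0],"turn":[0,0,0]},
])

```text
time: 27.8
position: [0.5029, -0.176, 0.4392]
tool_rot: [-1.961, -2.449, 0.002]
ft_force: [1.4, -1.2, -3.5]
grip_width: 0.4
grip_force: 35.0
```

Emit:
step_arm([
  {"travel":[-0.036,-0.024,0],"turn":[0,0,6]},
  {"travel":[-0.07,-0.047,0.02],"turn":[0,0,12.5]},
  {"travel":[-0.09,-0.06,0.05],"turn":[0,0,18.5]},
  {"travel":[-0.095,-0.064,0.09],"turn":[0,0,18.5]},
  {"travel":[-0.095,-0.064,0.13],"turn":[0,0,18.5]},
])

```text
time: 28.3
position: [0.4603, -0.2821, 0.3082]
tool_rot: [-2.333, -2.098, 0.002]
ft_force: [0.7, 0.9, -4.2]
grip_width: 0.402
grip_force: 35.0
```

```bash
python3 -c "
from h import *
rep();print(ctrl.get_state()['joint_positions'])
print(*to((.4635,-.279,.15),-.1),*to((.4635,-.279,.05),-.1))"
```

```text
28.3 [ 0.4603 -0.2821  0.3082] f [ 0.6826  0.8632 -4.1832] w 34.959775854122725 34.99758007004857
[ 0.9905  0.0909 -0.5226  1.5937  0.0456  1.473   0.3591]
[0.0033 0.0034 0.1582] [-0.207  -0.075  -0.3408] [0.0031 0.0038 0.2582] [-0.207  -0.075  -0.3408]
```

Emit:
step_arm([
  {"travel":[0.002,0.002,0.04],"turn":[0,0,0]},
  {"travel":[0.003,0.003,0.085],"turn":[0,0,0]},
  {"travel":[0.003,0.0035,0.13],"turn":[0,0,0]},
  {"travel":[0.003,0.0035,0.17],"turn":[0,0,0]},
  {"travel":[0.003,0.0035,0.2],"turn":[0,0,0]},
])

```text
time: 28.8
position: [0.4629, -0.276, 0.107]
tool_rot: [-2.326, -2.101, 0.003]
ft_force: [0.0, -0.3, -3.9]
grip_width: 0.4
grip_force: 35.0
```

Emit:
step_arm([
  {"travel":[0,0,0.02],"turn":[0,0,0]},
  {"travel":[0,0,0.03],"turn":[0,0,0]},
  {"travel":[0,0,0.03],"turn":[0,0,0]},
  {"travel":[0,0,0.03],"turn":[0,0,0]},
  {"travel":[0,0,0.03],"turn":[0,0,0]},
])

```text
time: 29.3
position: [0.4676, -0.2782, 0.0836]
tool_rot: [2.329, 2.105, 0.001]
ft_force: [0.3, -0.4, -3.5]
grip_width: 0.402
grip_force: 35.0
```

```bash
python3 -c "
from h import *
import cv2
rep()
print(*to((.4635,-.279,.05),-.1))
im=ctrl.get_image('side')[:,:,::-1]
cv2.imwrite('pics/e.png',cv2.resize(im[180:340,220:420],None,fx=4,fy=3.75,interpolation=cv2.INTER_CUBIC))"
```

```text
29.3 [ 0.4676 -0.2782  0.0836] f [ 0.2562 -0.3788 -3.4633] w 34.97202491748481 34.997297739610076
[-0.0012 -0.0041  0.0336] [ 0.1154  0.0727 -0.0556]
```

View pics/e.png

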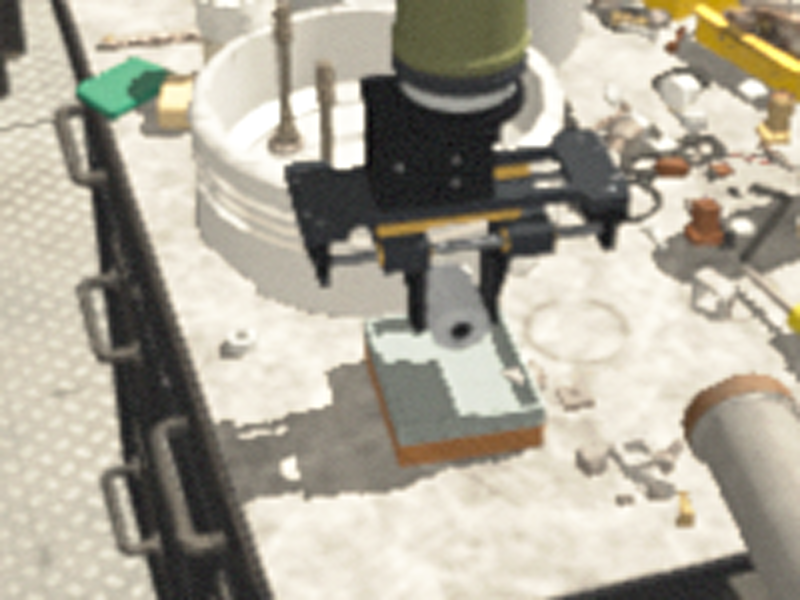

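The gripper with the roller hangs over the tray. The near end of the roller is at (460,330), and the tray rim spans (370,320) to (540,430). I'll check the tray position against the side camera's calibration and then lower.

```bash
python3 -c "
from h import *
S=ctrl.camera_model('side')
T=pose((.4637,-.2784,-.101),[[.045,.053,.036],[.045,-.053,.036],[-.045,-.053,.036],[-.045,.053,.036],[0,0,.024]])
print((proj(T,S)-[220,180])*[4,3.75])"
```

```text
[[491.5457 297.3026]
 [537.2714 404.4428]
 [389.5527 425.1074]
 [354.9308 314.8836]
 [442.6238 371.6986]]
```

Emit:
step_arm([
  {"travel":[0,-0.002,0.01],"turn":[0,0,0]},
  {"travel":[-0.001,-0.004,0.02],"turn":[0,0,0]},
  {"travel":[-0.001,-0.004,0.025],"turn":[0,0,0]},
  {"travel":[-0.001,-0.004,0.025],"turn":[0,0,0]},
  {"travel":[-0.001,-0.004,0.025],"turn":[0,0,0]},
])

```text
time: 29.85
position: [0.4628, -0.2782, 0.0571]
tool_rot: [-2.33, -2.107, -0.0]
ft_force: [0.8, 0.3, -4.1]
grip_width: 0.405
grip_force: 35.0
```

Emit:
step_arm([
  {"travel":[-0.004,0.003,0.002],"turn":[0,0,0]},
  {"travel":[-0.004,0.003,0.006],"turn":[0,0,0]},
  {"travel":[-0.004,0.003,0.006],"turn":[0,0,0]},
  {"travel":[-0.004,0.003,0.006],"turn":[0,0,0]},
])

```text
time: 30.25
position: [0.4653, -0.2824, 0.0511]
tool_rot: [-2.33, -2.106, 0.0]
ft_force: [-0.1, 0.1, -4.6]
grip_width: 0.402
grip_force: 35.0
```

Emit:
step_arm([
  {"travel":[0,0,0],"turn":[0,0,0]},
  {"travel":[0,0,0],"turn":[0,0,0]},
  {"travel":[0,0,0],"turn":[0,0,0]},
], gripper=0.5)

```text
time: 30.55
position: [0.466, -0.2829, 0.0521]
tool_rot: [2.329, 2.106, 0.0]
ft_force: [-0.7, -0.4, -0.2]
grip_width: 0.488
grip_force: 0.0
```

Emit:
step_arm([
  {"travel":[0,0,-0.01],"turn":[0,0,0]},
  {"travel":[0,0,-0.03],"turn":[0,0,0]},
  {"travel":[0,0,-0.07],"turn":[0,0,0]},
  {"travel":[0,0,-0.115],"turn":[0,0,0]},
  {"travel":[0,0,-0.16],"turn":[0,0,0]},
])

```text
time: 31.05
position: [0.4653, -0.2823, 0.2139]
tool_rot: [2.33, 2.107, 0.0]
ft_force: [0.7, 0.2, 0.4]
grip_width: 0.496
grip_force: 0.0
```

Emit:
step_arm([
  {"travel":[-0.02,0,-0.04],"turn":[0,0,0]},
  {"travel":[-0.06,0,-0.06],"turn":[0,0,0]},
  {"travel":[-0.1,0,-0.08],"turn":[0,0,0]},
  {"travel":[-0.14,0,-0.08],"turn":[0,0,0]},
  {"travel":[-0.18,0,-0.08],"turn":[0,0,0]},
])

```text
time: 31.55
position: [0.4474, -0.4633, 0.2938]
tool_rot: [2.328, 2.105, -0.0]
ft_force: [1.0, -0.3, -0.1]
grip_width: 0.499
grip_force: 0.0
```

Emit:
step_arm([
  {"travel":[-0.01,0,0],"turn":[0,0,0]},
  {"travel":[-0.01,0,0],"turn":[0,0,0]},
  {"travel":[-0.01,0,0],"turn":[0,0,0]},
  {"travel":[-0.01,0,0],"turn":[0,0,0]},
  {"travel":[-0.01,0,0],"turn":[0,0,0]},
])

```text
time: 32.05
position: [0.4472, -0.4699, 0.292]
tool_rot: [2.327, 2.109, 0.0]
ft_force: [-0.7, 0.0, -0.3]
grip_width: 0.502
grip_force: 0.0
```

```bash
python3 -c "
from h import *
import cv2
rep()
a=ctrl.get_image('top')[120:270,130:470,::-1]
cv2.imwrite('pics/f.png',cv2.resize(a,None,fx=2.35,fy=2.35,interpolation=cv2.INTER_CUBIC))"
```

```text
32.05 [ 0.4472 -0.4699  0.292 ] f [-0.6568  0.0411 -0.2761] w 43.66800735705259 0.0
```

View pics/f.png

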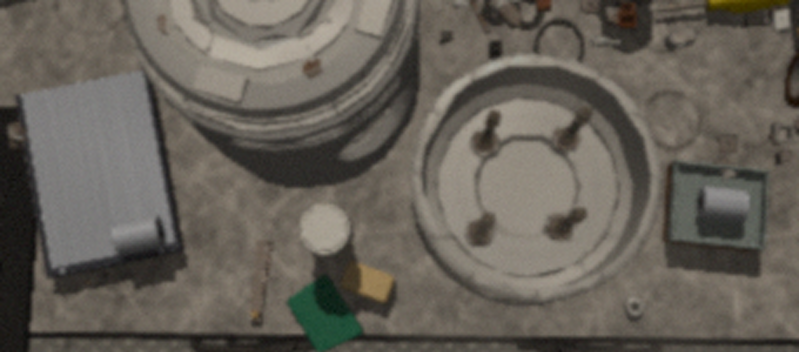

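The worn roller lies in the tray at (724,202), and the sound one is on the plate at the lip at (138,236). The arm is clear of everything, so I'll hand in.

```bash
python3 -c "
from bench import ctrl
print(ctrl.close_job())"
```

```text
the job is handed in; nothing more can be done
None
```

Both rollers were tested: the right one (plate y = -36 mm) rolled down to the lip and was left there as sound, and the left one stayed where it was laid and is now in the reject tray; the job was handed in at about 32 s.

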